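# Show the overhead camera the green cap bin in a food pantry

## Task

The stock camera overhead needs a look into the green-lidded bottle-cap bin on the packing table. Push the green pad of its lever all the way down so that the lid stands fully raised, keep it held there for three seconds, then let go so that the lid closes again. Keep the blue-lidded bin shut and leave the juice bottle where it stands.

Things in the scene. Friction and masses are not known exactly. Their poses are not given: they have to be found in the camera images.
- green_pad (a point): Green press pad, 46 x 74 x 12 mm, on the front crossbar of the green bin's lever. Point: centre of its top face; x points to the bin, y along the crossbar (74 mm side), z up. At rest level, top 160 mm above the table. Pushed down it sinks 42 mm to a firm stop, nearly straight, tilting up to 14 deg, at 6 to 10 N (more if fast); springs back in about 1 s. Bin's front wall: 75 mm along x.
- green_lid (a joint): Green lid, 196 x 166 mm, hinged on the rim far from the pad. 0 = shut, 1.05 rad = fully raised; follows the lever in proportion (1 rad for 40 mm of pad travel); its free edge swings up and away from the pad. The white bin, fixed to the table, is 190 mm deep, 160 wide, 178 high when shut; thin steel arms run along both sides to the crossbar, 90 mm either side of the pad's centre.
- blue_lid (a joint): Lid of the other bin, alike but with blue lid and blue pad; 0 = shut. It stands beside the green one, on either side, and is to stay shut.
- juice_center (a point): Loose juice bottle, amber with white cap, 72 mm across, 220 mm tall, standing at the right-hand side of the table; the point is at its centre, 110 mm up.

How it is judged:
By the outcome, as a careful person would: the job done as asked, in the order asked, and still so for the second after the job is handed in, with the robot touching nothing.
It also fails if it takes over 38 s, if anything falls off the work surface, if the arm or the gripper's body presses on something with over 40 N, if the wrist force passes 120 N, or if a joint passes its speed limit or range.

## Robot

A 6-joint arm with a two-finger parallel gripper is mounted at the origin on the work surface. World frame = base frame: x ahead of the robot, y to its left, z up, the work surface at z = 0. Lengths are in m, angles in rad, forces in N, time in s.
With the tool pointing down it reaches from about 0.35 to 0.975 m from the base axis. Payload 7.1 kg.
Tool frame: the origin (TCP) lies midway between the tips of the shut fingers; the grasp point (between the pads) lies 19 mm behind it; z points along the fingers, x is the direction in which the jaws open and shut, and the axes are right-handed (so a half turn about z gives the same grasp; the last joint's range is limited). The gripper opens to 88 mm and grips with 3 to 60 N. Pads are 20 mm wide; open, the fingers measure 115 mm over their backs; the gripper's body (75 mm by 178 mm) begins 61 mm behind the grasp point.
Start: joints at [1.105, 0.423, 1.63, -0, 1.089, -0.019], TCP at [0.27, 0.564, 0.223] pointing down, gripper open.
Joint ranges: [-3, 3], [-0.9, 2.11], [0.09, 2.58], [-1.31, 4.45], [0.11, 2.69], [-2.54, 2.54]. Speed limits (rad/s): [2.39, 2.39, 3.01, 3.14, 3.14, 3.14].

## Interface

Orientations are given as a unit quaternion [w, x, y, z].
In Python, from station import move_pose, movel, movej, command_gripper, wait, inverse_kinematics, read_camera, camera_info, MotionError, job_done, get_time, get_joint_pos, get_qvel, get_effort, get_tcp_pos, get_ee_rot, get_ft_force, get_ft_torque, get_grip_width gives the robot as it stands. Calls block until the motion is done:
- move_pose(position, orientation): joint-space move of the TCP to a pose.
- movel(position, frame=None, v=0.15, until_force=None): straight line of the TCP; frame=None keeps the orientation; v is the mean speed in m/s. With until_force (N) it stops when the force on the tool has changed by that much, and returns True; else False.
- movej(angles): joint-space move.
- command_gripper(opening): opening from 0.0 (shut) to 1.0 (fully open); the grip force is fixed at half the most; returns when the fingers have stopped.
- wait(seconds).
- inverse_kinematics(position, orientation): joint angles nearest the present ones, or None.
- read_camera(name): name is "side" or "top" or "wrist"; returns the picture (420x560x3 uint8, red, green, blue); there is no depth.
- camera_info(name): a dict with "intrinsics" (3x3 intrinsics, pixels), "T" (4x4, takes a point from camera to world coordinates); the wrist camera has in their place "tool_from_camera" (4x4, takes a point from camera to tool coordinates, whose origin is the TCP and whose axes are the tool frame's). Camera axes: x right, y up, looking along -z (the intrinsics and any distortion apply to the point x, -y, -z); pixel columns grow to the right and rows downward; lengths in m; the calibration is good to about 2 mm. A picture is of the moment at which its call begins: read the wrist's pose just before it. camera_info takes no time and is no camera call.
A pose or a line that the arm cannot do raises MotionError and nothing moves.
- job_done(): hands the job in, once; it reports no verdict.
Readings, each from a call of its own:
- get_time(): time.
- get_joint_pos(): joint angles.
- get_qvel(): joint speeds.
- get_effort(): joint torques, N m.
- get_tcp_pos(): TCP position.
- get_ee_rot(): TCP orientation.
- get_ft_force(): force on the tool from outside, world axes, zero at the start.
- get_ft_torque(): the same for the moment, N m.
- get_grip_width(): opening from 0.0 (shut) to 1.0 (fully open).
Only numpy, scipy, OpenCV 4.12 (cv2) and the standard library are available. Lean on these libraries where they do the work, as an engineer would, in place of code of your own. Each camera call takes 0.05 s, during which the arm holds its last target.

## Working session

There is one attempt and no reset: what is moved stays moved. The work goes in short steps, each a Python script; the robot and the scene stay as the last script left them, time stands still between calls to the robot, and variables do not carry over. Pictures are saved under pics/ and viewed, and the job is handed in when it is done.

```bash
mkdir -p pics; ls; python3 - <<'E'
from station import *
import cv2, numpy as np
np.set_printoptions(precision=4,suppress=True)
for n in ("side","top","wrist"):
    im=read_camera(n); cv2.imwrite(f"pics/{n}0.png",im[:,:,::-1]); print(n,camera_info(n))
print(get_time(),get_tcp_pos(),get_ee_rot(),get_ft_force())
E
```

```text
pics
side {'intrinsics': array([[400.1129,   0.    , 278.8452],
       [  0.    , 400.1129, 213.4199],
       [  0.    ,   0.    ,   1.    ]]), 'T': array([[ 0.8041,  0.2775, -0.5258,  0.0925],
       [-0.5942,  0.4073, -0.6936, -0.8766],
       [ 0.0217,  0.8701,  0.4924,  0.6839],
       [ 0.    ,  0.    ,  0.    ,  1.    ]])}
top {'intrinsics': array([[396.6291,   0.    , 283.4873],
       [  0.    , 396.6291, 210.9642],
       [  0.    ,   0.    ,   1.    ]]), 'T': array([[ 0.0836,  0.9714, -0.2221,  0.3954],
       [-0.9965,  0.0832, -0.0111, -0.1662],
       [ 0.0077,  0.2222,  0.975 ,  1.1834],
       [ 0.    ,  0.    ,  0.    ,  1.    ]])}
wrist {'intrinsics': array([[304.8021,   0.    , 274.2097],
       [  0.    , 304.8021, 210.0207],
       [  0.    ,   0.    ,   1.    ]]), 'tool_from_camera': array([[ 1.    ,  0.0001, -0.0001,  0.0006],
       [ 0.0001, -0.9694, -0.2456, -0.0673],
       [-0.0002,  0.2456, -0.9694, -0.1615],
       [ 0.    ,  0.    ,  0.    ,  1.    ]])}
0.15 [0.2698 0.5633 0.2221] [ 0.0003  0.8462  0.5329 -0.0005] [ 0.4831 -0.1406 -0.6964]
```

View pics/side0.png

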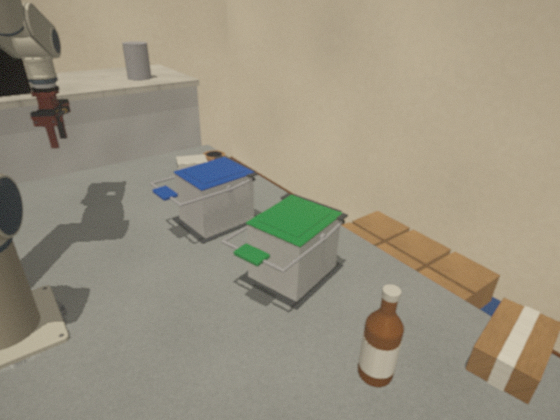

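View pics/top0.png

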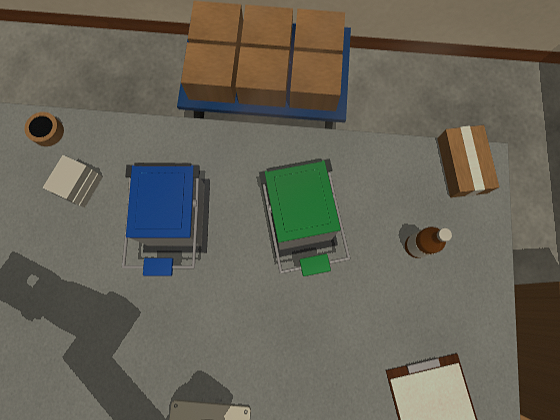

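The side view shows the green pad at about (252,254) and the blue bin behind it. The top view shows the green pad at about (315,265), the blue pad at (158,267) and the bottle at (432,240). Next I measure the pad in both views.

```bash
cat > h.py <<'E'
import cv2, numpy as np
from station import *
np.set_printoptions(precision=4,suppress=True)
def ray(n,u,v):
    c=camera_info(n);K=c["intrinsics"];T=c["T"]
    d=np.array([(u-K[0,2])/K[0,0],-(v-K[1,2])/K[1,1],-1.])
    d=T[:3,:3]@d; return T[:3,3],d/np.linalg.norm(d)
def onz(n,u,v,z):
    o,d=ray(n,u,v); return o+d*(z-o[2])/d[2]
def tri(r1,r2):
    (a,d),(b,e)=r1,r2
    s=np.linalg.lstsq(np.c_[d,-e],b-a,rcond=None)[0]
    p,q=a+s[0]*d,b+s[1]*e; return (p+q)/2,np.linalg.norm(p-q)
def blobs(im,lo,hi,mn=60):
    h=cv2.cvtColor(im,cv2.COLOR_RGB2HSV); m=cv2.inRange(h,lo,hi)
    cs=[c for c in cv2.findContours(m,cv2.RETR_EXTERNAL,cv2.CHAIN_APPROX_NONE)[0] if cv2.contourArea(c)>mn]
    return sorted(cs,key=cv2.contourArea)
G=((45,100,40),(80,255,255)); B=((105,120,40),(130,255,255))
E
python3 - <<'E'
from h import *
ims={n:cv2.imread(f"pics/{n}0.png")[:,:,::-1].copy() for n in("side","top")}
r={}
for n in ims:
  for nm,C in(("G",G),("B",B)):
    for c in blobs(ims[n],*C):
        print(n,nm,cv2.contourArea(c),cv2.minAreaRect(c),cv2.boundingRect(c))
        q=cv2.approxPolyDP(cv2.convexHull(c),4,True).reshape(-1,2)
        if cv2.contourArea(c)<1500: print("  quad",q.tolist(),[onz(n,*p,.160)[:2].round(3).tolist() for p in q])
        (u,v),_,_=cv2.minAreaRect(c); M=cv2.moments(c); u,v=M['m10']/M['m00'],M['m01']/M['m00']
        print("  c",u,v,onz(n,u,v,.16), onz(n,u,v,.178))
        r.setdefault((n,nm),[]).append((u,v))
for nm in "GB": print(nm,tri(ray("side",*r["side",nm][0]),ray("top",*r["top",nm][0])))
E
```

```text
side G 355.5 ((251.29998779296875, 253.90000915527344), (31.752164840698242, 14.758048057556152), 26.56505012512207) (235, 244, 34, 21)
  quad [[235, 251], [246, 244], [268, 256], [255, 264]] [[0.467, -0.222], [0.502, -0.212], [0.517, -0.28], [0.477, -0.289]]
  c 251.1453352086263 254.04594467885605 [ 0.4902 -0.2527  0.16  ] [ 0.4765 -0.2741  0.178 ]
side G 2445.0 ((292.86029052734375, 219.26858520507812), (84.39376068115234, 45.73829650878906), 19.885164260864258) (247, 195, 94, 51)
  c 294.44096796182686 219.57355146557597 [ 0.6662 -0.1875  0.16  ] [ 0.6465 -0.2112  0.178 ]
side B 144.0 ((165.0, 192.5), (11.0, 22.0), 90.0) (154, 187, 23, 12)
  quad [[176, 195], [162, 198], [154, 190], [167, 187]] [[0.472, 0.113], [0.432, 0.118], [0.433, 0.179], [0.472, 0.177]]
  c 164.41666666666666 192.34027777777777 [0.4518 0.1474 0.16  ] [0.4394 0.1123 0.178 ]
side B 1211.5 ((213.43927001953125, 172.97750854492188), (24.766504287719727, 73.13373565673828), 73.44293212890625) (175, 158, 77, 32)
  quad [[251, 171], [203, 189], [175, 172], [221, 158]] [[0.744, 0.138], [0.554, 0.105], [0.537, 0.266]
[... 1334 characters left out ...]
0 ((319.1827697753906, 71.89310455322266), (57.31269454956055, 91.25402069091797), 3.3664605617523193) (288, 28, 63, 92)
  quad [[350, 28], [345, 119], [288, 114], [345, 28]] [[1.199, -0.304], [0.906, -0.304], [0.907, -0.144], [1.198, -0.29]]
  c 332.7656320287899 87.7013045434098 [ 0.9997 -0.2644  0.16  ] [ 0.989  -0.2627  0.178 ]
top B 4421.0 ((159.3684844970703, 200.94561767578125), (64.89729309082031, 74.02556610107422), 1.9091522693634033) (126, 165, 68, 73)
  c 159.97504335369072 201.75510819573248 [0.6255 0.1741 0.16  ] [0.6214 0.1682 0.178 ]
G (array([ 0.4947, -0.2466,  0.1547]), np.float64(0.0009786788822713512))
B (array([0.4554, 0.156 , 0.1555]), np.float64(0.0012119692672466855))
```

Both views agree: the pad centre is at about (0.495, -0.247). The triangulated height of 0.155 fits the given 0.160 because the blob includes the pad's front face, and the crossbar yaw is about 15°. I'll lift, shut the fingers and go above the pad, with the wrist camera facing away from the bin.

```bash
cat >> h.py <<'E'
P=np.array([0.4945,-0.247]); YAW=np.deg2rad(15)
from scipy.spatial.transform import Rotation as R
def quat(yaw):
    c,s=np.cos(yaw),np.sin(yaw)
    q=R.from_matrix(np.c_[[-s,c,0],[c,s,0],[0,0,-1]]).as_quat(); return [q[3],q[0],q[1],q[2]]
E
python3 - <<'E'
from h import *
q=quat(YAW)
for z in(.36,.22,.118): print(inverse_kinematics([*P,z],q))
if inverse_kinematics([*P,.36],q) is not None:
    p=get_tcp_pos(); movel([p[0],p[1],.36],v=.2); print(get_time())
    command_gripper(0.0); print(get_time())
    move_pose([*P,.36],q); print(get_time(),get_tcp_pos(),get_ft_force(),get_grip_width())
    pp,rr=get_tcp_pos(),get_ee_rot()
    cv2.imwrite("pics/w1.png",read_camera("wrist")[:,:,::-1]); print(pp,rr)
    cv2.imwrite("pics/side1.png",read_camera("side")[:,:,::-1])
E
```

```text
[-0.4848  0.1832  1.6407 -0.      1.3177 -2.3174]
[-0.4848  0.321   1.7933 -0.      1.0273 -2.3174]
[-0.4848  0.4641  1.8603 -0.      0.8172 -2.3174]
0.9833
2.325
5.275 [ 0.4948 -0.2465  0.36  ] [-0.8007 -0.452  -0.3637] 0.00570824509056961
[ 0.4948 -0.2465  0.36  ] [-0.      0.6085  0.7936  0.0001]
```

```bash
python3 -c "
import cv2,numpy as np
cv2.imwrite('pics/c1.png',cv2.resize(np.hstack([cv2.imread('pics/w1.png'),cv2.imread('pics/side1.png')]),(800,300)))"
```

```text
(no output)
```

View pics/w1.png

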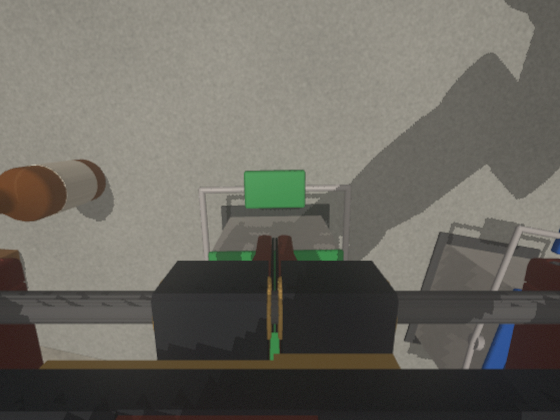

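View pics/side1.png

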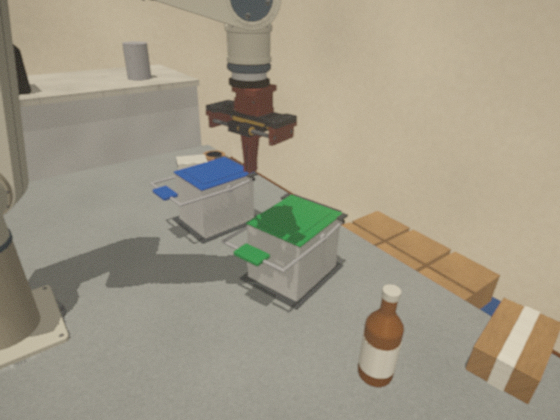

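The wrist view shows the green pad at about (275,189), square to the picture, so the yaw is right. The side view shows the tool above the pad with both lids shut. I'll check the pad position from the wrist image, then come down.

```bash
python3 - <<'E'
from h import *
im=cv2.imread("pics/w1.png")[:,:,::-1].copy()
ci=camera_info("wrist");K=ci["intrinsics"];Tc=ci["tool_from_camera"]
Rt=R.from_quat([0.6085,0.7936,.0001,0]).as_matrix();p=np.array([.4948,-.2465,.36])
cs=[c for c in blobs(im,*G) if 150<cv2.boundingRect(c)[1]<200]
for c in cs:
    r=cv2.minAreaRect(c);print(r,cv2.boundingRect(c))
    for (u,v) in [r[0],*cv2.boxPoints(r)]:
        d=Rt@Tc[:3,:3]@np.array([(u-K[0,2])/K[0,0],-(v-K[1,2])/K[1,1],-1]);o=p+Rt@Tc[:3,3]
        print(o+d*(.16-o[2])/d[2])
E
```

```text
((274.0, 188.49998474121094), (59.99999237060547, 36.99999237060547), -0.0) (244, 170, 61, 38)
[ 0.4929 -0.2464  0.16  ]
[ 0.5245 -0.2758  0.16  ]
[ 0.4807 -0.2864  0.16  ]
[ 0.4623 -0.2178  0.16  ]
[ 0.5055 -0.2051  0.16  ]
```

All three views agree to within 2 mm, and the pad measures about 45 x 72 mm against the given 46 x 74. Now I press.

```bash
python3 - <<'E'
from h import *
P=[0.4935,-0.2465]
movel([*P,.18],v=.12); print(get_time(),get_ft_force())
hit=movel([*P,.112],v=.03,until_force=22)
print(hit,get_time(),get_tcp_pos(),get_ft_force(),get_effort())
for n in("side","top"): cv2.imwrite(f"pics/{n}2.png",read_camera(n)[:,:,::-1])
print(get_time(),get_tcp_pos(),get_ft_force())
E
```

```text
7.025 [ 0.4599 -0.1414  0.1531]
True 8.925 [ 0.4957 -0.2464  0.1185] [-4.7159  2.2792 15.5713] [ -0.2541 -41.2682 -19.0037  -0.1473  -1.5026   0.0362]
9.025 [ 0.4957 -0.2464  0.1187] [-3.5011  2.3197 13.944 ]
```

View pics/side2.png

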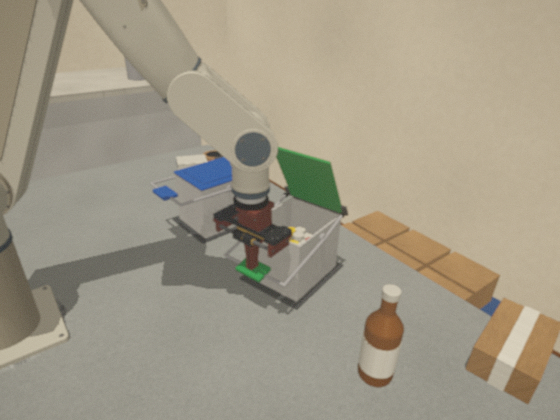

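View pics/top2.png

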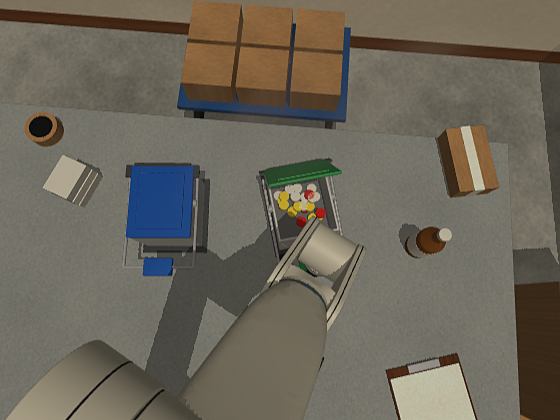

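The side view shows the lid standing steeply raised, with its top edge at about (290,152). The top view shows the open bin with the caps visible, the blue lid shut and the bottle unmoved at (432,240). I'll nudge further to confirm the firm stop, then hold.

```bash
python3 - <<'E'
from h import *
p=get_tcp_pos()
hit=movel([p[0],p[1],.1155],v=.015,until_force=14)
t=get_time();print(hit,t,get_tcp_pos(),get_ft_force())
for n in("side","top"): cv2.imwrite(f"pics/{n}3.png",read_camera(n)[:,:,::-1])
for i in range(7):
    wait(.55); print(get_time()-t,get_tcp_pos(),get_ft_force())
cv2.imwrite("pics/side4.png",read_camera("side")[:,:,::-1])
a=cv2.imread("pics/side2.png");b=cv2.imread("pics/side3.png");c=cv2.imread("pics/side4.png")
for im in(a,b,c):
    q=blobs(im[:,:,::-1].copy(),*G)[-1]; print(cv2.contourArea(q),cv2.boundingRect(q),cv2.approxPolyDP(cv2.convexHull(q),4,True).reshape(-1,2).tolist())
E
```

```text
False 9.3167 [ 0.4959 -0.2464  0.1176] [-6.8529  4.0504 24.8945]
0.6499999999999986 [ 0.4959 -0.2464  0.1176] [-7.2249  4.0687 24.2382]
1.1999999999999993 [ 0.4959 -0.2464  0.1176] [-7.604   3.8648 25.3376]
1.75 [ 0.4959 -0.2464  0.1176] [-7.8656  4.0928 24.7231]
2.299999999999999 [ 0.4959 -0.2464  0.1176] [-7.8327  4.0591 23.5872]
2.8499999999999996 [ 0.4959 -0.2464  0.1176] [-7.5021  4.2816 24.1035]
3.3999999999999986 [ 0.4959 -0.2464  0.1176] [-6.5264  4.4216 24.4061]
3.9499999999999993 [ 0.4959 -0.2464  0.1176] [-7.2772  5.4929 24.7513]
2105.0 (278, 148, 63, 65) [[279, 148], [329, 163], [340, 212], [291, 193]]
2185.5 (279, 147, 63, 65) [[279, 147], [330, 162], [341, 211], [292, 194]]
2211.5 (279, 147, 62, 64) [[279, 147], [330, 162], [340, 210], [292, 194]]
```

24 N steady, above the 6–10 N spring, so the pad is on the stop. It held for 4 s. Before letting go (the clock stands still) I check the lid angle from the pictures.

```bash
python3 - <<'E'
from h import *
ax=np.array([np.cos(YAW),np.sin(YAW),0]);ay=np.array([-ax[1],ax[0],0])
P0=np.array([.4935,-.2465,0])
t=cv2.imread("pics/top3.png")[:,:,::-1].copy();q=blobs(t,*G)[-1]
print(cv2.approxPolyDP(cv2.convexHull(q),3,True).reshape(-1,2).tolist())
for uv in((279,147),(330,162),(340,211),(292,194)):
    # cross ray with side planes (lid edges at y=+-83 mm)
    o,d=ray("side",*uv)
    for w in(.083,-.083):
        s=(w-(o-P0)@ay)/(d@ay); X=o+s*d; x=(X-P0)@ax
        if .1<x<.35 and .1<X[2]<.45: print(uv,w,x,X[2],"angle",np.arctan2(X[2]-.178,.267-x))
E
```

```text
[[340, 169], [268, 183], [265, 170], [319, 160]]
(279, 147) 0.083 0.20040576317036102 0.33542591274948685 angle 1.1706043439507496
(330, 162) -0.083 0.17312597309694466 0.34853304017670583 angle 1.0675891735025085
(340, 211) -0.083 0.24497883293473488 0.1936133720824605 angle 0.6167517475408568
(292, 194) 0.083 0.2644570612217496 0.17945492711442723 angle 0.5196852563229994
```

The lid's free edge comes out at 0.335–0.349 m high, about 1.07–1.17 rad, which fits 1.05 rad fully raised. Now I release, following the pad up gently, and move clear.

```bash
python3 - <<'E'
from h import *
p=get_tcp_pos()
movel([p[0],p[1],.175],v=.035); print(get_time(),get_ft_force())
movel([p[0],p[1],.34],v=.15); wait(1.0)
print(get_time(),get_tcp_pos(),get_ft_force(),get_qvel())
for n in("side","top","wrist"): cv2.imwrite(f"pics/{n}5.png",read_camera(n)[:,:,::-1])
for n in("side","top"):
  for k in(0,5):
    im=cv2.imread(f"pics/{n}{k}.png")[:,:,::-1].copy()
    for nm,C in(("G",G),("B",B)): print(n,k,nm,[cv2.boundingRect(c) for c in blobs(im,*C)])
E
```

```text
15.1667 [ 0.3084 -1.0262  1.1344]
17.4167 [ 0.496  -0.2464  0.34  ] [-0.6897  0.1224  0.4236] [-0.0009  0.001   0.0002 -0.0005  0.0008  0.0004]
side 0 G [(235, 244, 34, 21), (247, 195, 94, 51)]
side 0 B [(154, 187, 23, 12), (175, 158, 77, 32)]
side 5 G [(235, 244, 34, 21), (247, 195, 94, 51)]
side 5 B [(154, 187, 23, 12), (175, 158, 68, 32)]
top 0 G [(300, 254, 31, 22), (265, 160, 76, 83)]
top 0 B [(143, 258, 30, 18), (177, 84, 69, 29), (288, 28, 63, 92), (126, 165, 68, 73)]
top 5 G [(302, 268, 29, 8), (265, 160, 65, 82)]
top 5 B [(143, 258, 30, 18), (177, 84, 68, 29), (290, 28, 61, 92), (126, 165, 68, 73)]
```

View pics/side5.png

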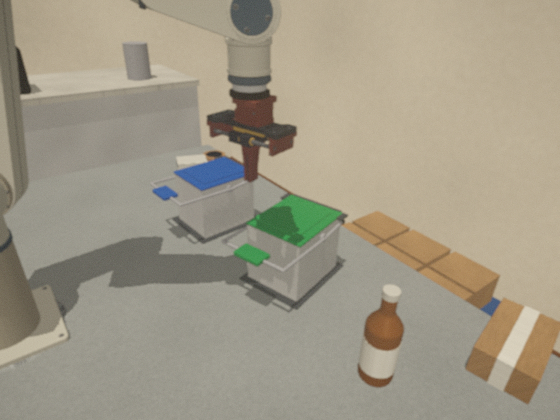

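View pics/top5.png

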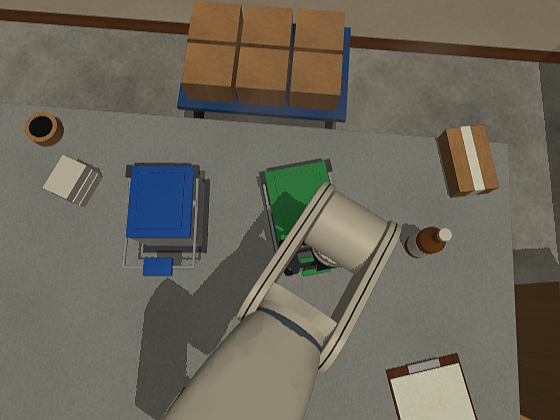

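The side view shows the green lid shut (same box 247,195,94,51 as at the start), the pad back up at (252,254), the blue lid shut and the bottle in place. The top view shows the same bottle position at (432,240). The tool is clear.

```bash
python3 - <<'E'
from station import *
job_done(); print(get_time())
E
```

```text
the job is handed in; nothing more can be done
the job is handed in; nothing more can be done
```

The green bin's lid was raised fully, held there for about 4 s, and is shut again. I handed the job in at about 17.5 s, within the 38 s limit.

- **Press:** I pushed the green pad down with the shut fingers until it reached its stop. The tool tip was then at a height of 117.6 mm, and the force held steady at about 24 N, above the 6–10 N the spring needs.
- **Lid angle:** My two readings from the side picture gave 1.07 and 1.17 rad, against 1.05 rad fully raised. The second is too high by about 0.1 rad and is probably pixel error; the force on the stop also shows the lid was fully up.
- **Release:** I let the pad rise slowly, then lifted the tool clear to a height of 0.34 m, where the force was near zero.
- **Last checks:**
  - In the side picture, the green lid and pad have exactly the same outlines as at the start.
  - The blue lid and pad look unchanged in both views. In the side view the tool hides a little of the blue lid's edge.
  - By eye, the juice bottle is where it stood.
  - The arm hid part of the green bin from the top camera in the final picture, so that check rests on the side view.

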